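# Clear the microscope bench into its homes

## Task

Clear up after the plating session: lay the agar-filled dish in the dish rack and the smaller empty dish centred on top of it, stand the black-capped bottle in the caddy's large bay and the dropper bottle in its small bay, and stand the loose eyepiece in the empty pocket of the eyepiece stand, beside its twin. Keep everything upright, set it down without dropping it, and leave the beaker and the tape roll where they are.

Things in the scene. Friction and masses are not known exactly. Their poses are not given: they have to be found in the camera images.
- dish_rack: culture-dish rack, fixed: aluminium base 104 x 104 x 6 mm, round black rubber pad (54 mm wide) in the middle, four upright round-ended steel rods, 6 mm thick, at x, y = +-32 mm, tops 52 mm up. Dishes lie flat on the pad, stacked between the rods. Origin: centre of the base's underside; pad top 10 mm above it. z up, x and y along the base's sides (fingers pass between the rods along x or y).
- caddy: white plastic bottle caddy, fixed: open tray 72 mm (x) by 121 mm (y), 34 mm high, walls 3 mm, floor 4 mm. Origin: centre of its underside, z up. Two bays side by side along y: the large bay, 66 x 66 mm inside, centred at x = 0, y = +24.5 mm; the small bay, 66 mm (x) by 46 mm (y) inside, centred at x = 0, y = -34.5 mm.
- eyepiece_stand: grey eyepiece stand, fixed: block 70 mm (x) by 150 mm (y), 28 mm high, two round pockets 54 mm wide and 20 mm deep (floor 8 mm above the worktop). Origin: centre of its underside, z up. The pocket at x = 0, y = -39 mm already holds a fixed black eyepiece (38 mm wide, top 64 mm above the worktop); the empty one is centred at x = 0, y = +39 mm.
- agar_dish: round clear culture dish with its lid on and a cream-coloured agar layer inside, the larger of the two dishes: 63 mm across, 16 mm high, about 30 g, lying flat. Origin: centre of its underside, z up.
- small_dish: round clear culture dish, empty, the smaller of the two: 57 mm across, 13 mm high, about 16 g, lying flat. Origin: centre of its underside, z up.
- bottle: small clear reagent bottle with pale contents and a black screw cap, standing: body 47 mm across up to 67 mm above its foot, narrower neck, cap 30 mm across from 79 to 102 mm; about 180 g. Easily held by the cap. Origin: centre of its underside, z up.
- dropper: slim amber dropper bottle with a black collar and rubber bulb, standing: body 29 mm across up to about 48 mm above its foot, sloping shoulder, collar 21 mm across from 56 to 66 mm, bulb (14 mm, tapering) on top to 93 mm; about 50 g. Held by the collar. Origin: centre of its underside, z up.
- eyepiece: loose black microscope eyepiece standing on its cap, 38 mm across at its widest (the upper part, 38 to 54 mm above its foot), 56 mm high, about 110 g; one of a pair, the other is already in the stand. Origin: centre of its underside, z up.
- beaker: bystander, to be left alone: small empty glass beaker, 60 mm across, 62 mm high, loose, beside the microscope. Origin: centre of its underside.
- tape: bystander, to be left alone: roll of green labelling tape lying flat, 68 mm across, 19 mm high, loose. Origin: centre of its underside.
Not all that is in view belongs to the job. Leave any pink or red look-alike of the bottle alone.

How it is judged:
By the outcome, as a careful person would: the job done as asked, in the order asked, and still so for the second after the job is handed in, with the robot touching nothing.
It also fails if it takes over 104 s, if anything falls off the work surface, if the arm or the gripper's body presses on something with over 40 N, if the wrist force passes 120 N, or if a joint passes its speed limit or range.

## Robot

A 6-joint arm with a two-finger parallel gripper is mounted at the origin on a cart in front of the work surface, level with it; the furniture and walls round the work are solid. World frame = base frame: x ahead of the robot, y to its left, z up, the work surface at z = 0. Lengths are in m, angles in rad, forces in N, time in s.
With the tool pointing down it reaches from about 0.35 to 0.775 m from the base axis. Payload 5.5 kg.
Tool frame: the origin (TCP) lies at the very end of the fingers, on their centre line; the grasp point (between the pads) lies 19 mm behind it; z points along the fingers, y is the line along which they close (so a half turn about z gives the same grasp; the last joint's range is limited). The gripper opens to 85 mm and grips with 20 to 120 N. Pads are 22 mm wide; open, the fingers measure 114 mm over their backs; the gripper's body (76 mm by 85 mm) begins 54 mm behind the grasp point. The pads swing forward as they close: fully open they stand 13 mm farther back than shut.
Start: joints at [1.045, 0.313, 0.046, 1.304, 0, 1.431], TCP at [0.216, 0.533, 0.231] pointing down, gripper open.
Joint ranges: [-2.76, 2.76], [-0.86, 1.69], [-1.03, 1.26], [-2.2, 2.34], [-1.47, 1.5], [-3.14, 3.14]. Speed limits (rad/s): [2.57, 2.57, 3.14, 3.14, 3.14, 3.14].

## Interface

Orientations are given as a unit quaternion [w, x, y, z].
In Python, from workcell import env, cams, ticket, spotter gives the robot as it stands.
- The arm moves only by the tool jog_arm, never from a script. Its argument "increments" is a list that holds one entry, the list of rows, each a list of 7 numbers: the shift along the tool's x, y, z in units of 0.25 m (1.0 is 0.25 m), then the turn, a rotation vector about the tool's x, y, z in units of 180 degrees (1.0 is 180 degrees), then the closure in counts, from 0 (fully open) to 255 (shut). A call has 1 to 20 rows; each row shifts and turns the commanded pose from where the row before left it, along the tool's axes as they then stand; what a row does not reach is not made up. A row lasts 1/10 s, in which the tool goes at most 50 mm and 8.59 degrees, less where a joint would pass 70% of its speed; a pose out of reach is approached as far as the arm can. A call with a number of a shift or a turn outside -1 to 1 is refused whole. A call with a gripper value outside its range is refused whole. The fingers move at their own pace and stop on an object; "force" is the grip in N (left out, the last holds). Time passes only in rows, so rows that do not move let the fingers close. It gives the time, the measured TCP pose, the force, the opening and the grip force at its end, in the units of the state.
- env.get_state(): the state, without advancing time (a new reading comes with each control period).
- cams.read_camera(name): name is "scene" or "top" or "wrist"; returns a dict with "pixels" (480x640x3 uint8, red, green, blue), "fx", "fy", "cx", "cy" (pixels), "xyz" and "attitude" of the camera in the world; the wrist camera has in their place "mount" (4x4, takes a point from camera to tool coordinates, whose origin is the TCP and whose axes are the flange's). Camera axes: x right, y down, z forward; pixel columns grow to the right and rows downward; lengths in m; the calibration is good to about 2 mm. A picture is of the moment at which its call begins: read the wrist's pose just before it. There is no depth.
- ticket.hand_in(): hands the job in; it is judged then, once.
Trained networks look in the newest picture that a camera, given by its name, has taken for a name from the list of things; names that differ only in an ending like _2 or _b are one class to them, and where a whole thing is asked for, a point or a joint stands for the part that bears it (a point fixed in the world has none). Each returns a list of dicts, best first, with "conf" (0 to 1); they miss things now and then, are a little off and sometimes report something else, mostly with a low value. They report only what shows in the picture. A call takes as long as a camera call. They do not tell look-alikes from the thing itself.
- spotter.find_in(target, camera): "uv" ([column, row] in pixels, amid what is visible of it).
- spotter.cut_out(target, camera): "region" (480x640 bool, what is visible of it) and "uv" ([column, row] in pixels, amid what is visible of it).
- spotter.landmark_of(target, camera): "uv" ([column, row] in pixels: a listed point, or the origin of a listed thing).
The state is a dict: "clock": time; "joint_pos": joint angles; "qvel": joint speeds; "tau": joint torques, N m; "tcp_pos": TCP position; "orientation": TCP orientation; "wrist_force": force on the tool from outside, world axes, zero at the start; "ft_torque": the same for the moment, N m; "finger_gap": finger opening in m; "grip_force": force on a finger pad.
Only numpy, scipy, OpenCV 4.12 (cv2) and the standard library are available. Lean on these libraries where they do the work, as an engineer would, in place of code of your own. Each camera call takes 0.05 s, during which the arm holds its last target. There are 200 camera calls.

## Working session

There is one attempt and no reset: what is moved stays moved. The work goes in short steps, Python scripts to look and compute and a tool call to move; the robot and the scene stay as the last step left them, time stands still between calls to the robot, and variables do not carry over. Pictures are saved under pics/ and viewed, at most 14 in all, crops included, and the job is handed in when it is done.

Besides the shell and the picture viewer there is one more tool, called after "Request:" by a JSON object that holds its "method" and its "body". jog_arm: Moves the arm, as the interface text tells. Shifts and turns lie within -1 to 1; 1 stands for 0.25 m of shift or 180 degrees of turn. Its arguments: {"type":"object","properties":{"increments":{"type":"array"},"force":{"type":"number"}},"required":["increments"]}

```bash
mkdir -p pics; ls; cat > h.py <<'E'
import numpy as np, cv2
from workcell import env, cams, ticket, spotter
from scipy.spatial.transform import Rotation as R
def rot(a):
    a=np.array(a,float)
    return a if a.shape==(3,3) else R.from_quat(a[[1,2,3,0]]).as_matrix()
def cam(n):
    s=env.get_state(); c=cams.read_camera(n)
    if 'mount' in c:
        M=np.array(c['mount']); Rt=rot(s['orientation'])
        c['R']=Rt@M[:3,:3]; c['p']=np.array(s['tcp_pos'])+Rt@M[:3,3]
    else: c['R']=rot(c['attitude']); c['p']=np.array(c['xyz'])
    return c
def ray(c,uv):
    d=c['R']@np.array([(uv[0]-c['cx'])/c['fx'],(uv[1]-c['cy'])/c['fy'],1]); return c['p'],d/np.linalg.norm(d)
def atz(c,uv,z):
    p,d=ray(c,uv); return p+d*(z-p[2])/d[2]
def proj(c,X):
    q=c['R'].T@(np.array(X)-c['p']); return [c['fx']*q[0]/q[2]+c['cx'],c['fy']*q[1]/q[2]+c['cy']]
def tri(rs):
    A=sum(np.eye(3)-np.outer(d,d) for p,d in rs); b=sum((np.eye(3)-np.outer(d,d))@p for p,d in rs)
    return np.linalg.solve(A,b)
def save(c,n,crop=None,k=1):
    im=c['pixels'][...,::-1]
    if crop: u0,v0,u1,v1=crop; im=im[v0:v1,u0:u1]
    cv2.imwrite('pics/'+n,cv2.resize(im,None,fx=k,fy=k,interpolation=cv2.INTER_CUBIC))
E
python3 - <<'E'
from h import *
np.set_printoptions(precision=3,suppress=True)
names="dish_rack caddy eyepiece_stand agar_dish small_dish bottle dropper eyepiece beaker tape".split()
C={}
for n in ['scene','top','wrist']:
    c=C[n]=cam(n); save(c,n+'0.png'); print(n,c['p'],c['fx'],c['R'][:,2])
    for t in names:
        print(t,[(np.round(r['uv']).tolist(),round(r['conf'],2)) for r in spotter.landmark_of(t,n)][:4])
print(env.get_state())
E
```

```text
pics
scene [-0.078 -0.633  0.975] 528.8489499642274 [ 0.436  0.51  -0.742]
dish_rack [([356.0, 223.0], 0.88)]
caddy [([411.0, 292.0], 0.91)]
eyepiece_stand [([290.0, 183.0], 0.89)]
agar_dish [([285.0, 254.0], 0.57)]
small_dish [([225.0, 195.0], 0.86), ([411.0, 292.0], 0.55)]
bottle [([346.0, 276.0], 0.89), ([341.0, 352.0], 0.78), ([355.0, 318.0], 0.63), ([304.0, 315.0], 0.6)]
dropper [([383.0, 358.0], 0.81)]
eyepiece [([311.0, 276.0], 0.69)]
beaker [([454.0, 342.0], 0.79)]
tape [([237.0, 225.0], 0.76)]
top [0.225 0.    1.244] 575.1088730499929 [ 0.227  0.023 -0.974]
dish_rack [([306.0, 177.0], 0.64), ([334.0, 269.0], 0.53)]
caddy [([412.0, 210.0], 0.62)]
eyepiece_stand [([210.0, 180.0], 0.77)]
agar_dish [([281.0, 261.0], 0.79)]
small_dish [([158.0, 244.0], 0.63)]
bottle [([471.0, 330.0], 0.89), ([355.0, 243.0], 0.88), ([415.0, 319.0], 0.78), ([400.0, 279.0], 0.73)]
dropper [([448.0, 300.0], 0.71)]
eyepiece [([332.0, 269.0], 0.73), ([208.0, 182.0], 0.7)]
beaker [([482.0, 235.0], 0.96)]
tape [([211.0, 270.0], 0.88)]
wrist [0.147 0.56  0.374] 425.9317721661926 [ 0.268 -0.108 -0.957]
dish_rack []
caddy []
eyepiece_stand []
agar_dish []
small_dish [([247.0, 456.0], 0.89)]
bottle []
dropper []
eyepiece []
beaker []
tape []
{'clock': 1.65, 'joint_pos': array([1.045, 0.313, 0.046, 1.304, 0.   , 1.431]), 'qvel': array([0.001, 0.002, 0.001, 0.001, 0.001, 0.   ]), 'tau': array([  0.002, -48.045,  29.881,   0.   ,  -0.   ,   0.   ]), 'tcp_pos': array([0.216, 0.533, 0.231]), 'orientation': array([0.   , 0.192, 0.981, 0.   ]), 'wrist_force': array([-0.697,  0.04 ,  0.239]), 'ft_torque': array([-0.   , -0.006,  0.044]), 'grip_force': 0.0, 'finger_gap': 0.08567539972805685}
```

View pics/scene0.png

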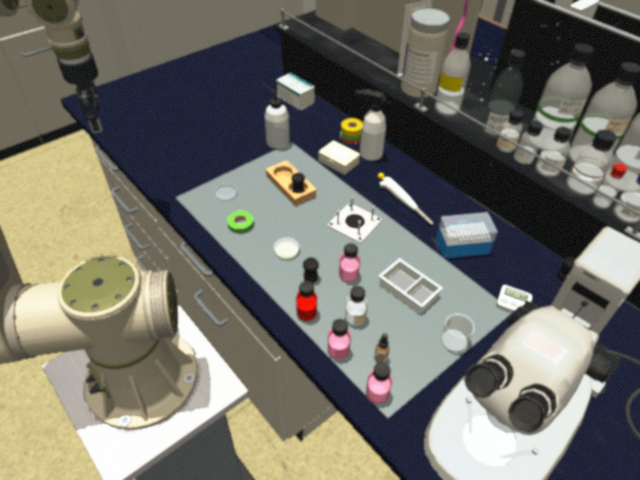

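View pics/top0.png

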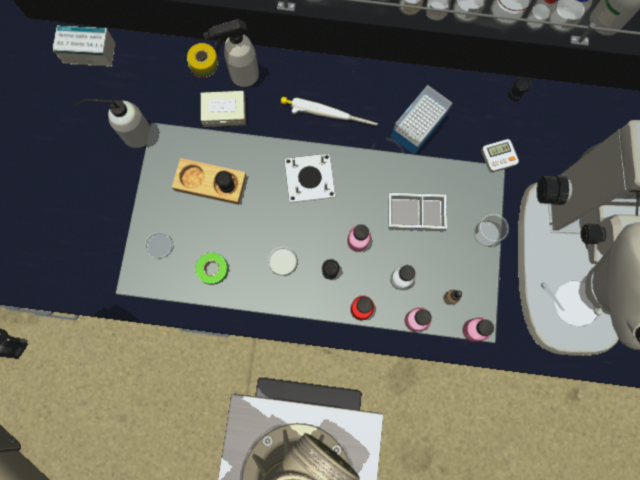

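```bash
python3 - <<'E'
from h import *
np.set_printoptions(precision=4,suppress=True)
a=cv2.imread('pics/top0.png'); cv2.imwrite('pics/topcrop.png',cv2.resize(a[220:345,300:500],None,fx=4,fy=4,interpolation=cv2.INTER_CUBIC))
s=cam('scene');t=cam('top')
P=dict(dish_rack=([356,223],[306,177]),caddy=([411,292],[412,210]),eyepiece_stand=([290,183],[210,180]),agar_dish=([285,254],[281,261]),small_dish=([225,195],[158,244]),bottle=([355,318],[400,279]),dropper=([383,358],[448,300]),eyepiece=([311,276],[332,269]),beaker=([454,342],[482,235]),tape=([237,225],[211,270]))
for k,(u,v) in P.items(): print(k,tri([ray(s,u),ray(t,v)]),atz(s,u,0),atz(t,v,0))
# cap tops
print('cap',tri([ray(s,[358,293]),ray(t,[407,271])]))
print('bulb',tri([ray(s,[384,338]),ray(t,[456,293])]))
print('eye top',tri([ray(s,[311,263]),ray(t,[332,264])]))
E
```

```text
dish_rack [ 0.6485  0.0666 -0.0178] [ 0.639   0.0529 -0.    ] [0.6393 0.0674 0.    ]
caddy [ 0.6021 -0.1835 -0.0286] [ 0.584  -0.1968  0.    ] [ 0.5925 -0.1786  0.    ]
eyepiece_stand [0.6007 0.282  0.0058] [ 0.6027  0.2882 -0.    ] [0.6045 0.2824 0.    ]
agar_dish [ 0.4423  0.0995 -0.0229] [0.4285 0.0835 0.    ] [0.4402 0.0968 0.    ]
small_dish [ 0.4446  0.3777 -0.0178] [0.4331 0.3605 0.    ] [0.4436 0.3714 0.    ]
bottle [ 0.4342 -0.1668 -0.0028] [ 0.433  -0.1682 -0.    ] [ 0.4336 -0.1663  0.    ]
dropper [ 0.4063 -0.2776 -0.0035] [ 0.4096 -0.2811  0.    ] [ 0.4011 -0.2737  0.    ]
eyepiece [ 0.4339 -0.0152  0.004 ] [ 0.4337 -0.0118  0.    ] [ 0.4367 -0.0164  0.    ]
beaker [ 0.5621 -0.3446 -0.0146] [ 0.5564 -0.3504  0.    ] [ 0.5549 -0.3382  0.    ]
tape [ 0.3996  0.2484 -0.0076] [0.3934 0.2428 0.    ] [0.4011 0.2458 0.    ]
cap [ 0.4364 -0.1668  0.0874]
bulb [ 0.4083 -0.2741  0.0692]
eye top [ 0.4364 -0.013   0.0476]
```

View pics/topcrop.png

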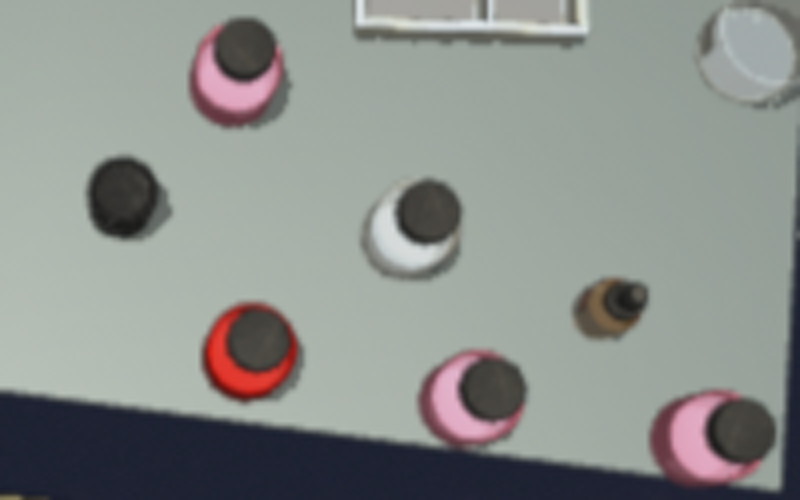

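Five bottle-like things show in the top view: pink at (358,238), clear/white at (403,277), red at (363,308), pink at (419,320) and pink at (479,330). The clear one at (403,277) fits the description (pale contents, not pink or red), and the enlarged crop confirms it. The loose eyepiece is at (331,269), the dropper at (454,297) and the agar dish at (283,261).

Request:
{"method": "jog_arm", "body": {"increments": [[[0,0,0,0,0,-0.041,0],[0,0,0,0,0,-0.041,0],[0,0,0,0,0,-0.041,0],[-0.074,-0.177,0,0,0,0,0],[-0.074,-0.177,0,0,0,0,0],[-0.074,-0.177,0,0,0,0,0],[-0.074,-0.177,0,0,0,0,0],[-0.074,-0.177,0,0,0,0,0],[-0.074,-0.177,0,0,0,0,0],[-0.074,-0.177,0,0,0,0,0],[-0.074,-0.177,0,0,0,0,0],[-0.074,-0.177,0,0,0,0,0],[-0.074,-0.177,0,0,0,0,0],[0,0,0,0,0,0,0]]], "force": 30}}

```text
clock: 3.15
tcp_pos: [0.4041, 0.0856, 0.2315]
orientation: [0.001, 0.004, 1.0, -0.001]
wrist_force: [-0.6, 0.3, 0.5]
finger_gap: 0.0853
grip_force: 0.0
```

```bash
python3 - <<'E'
from h import *
np.set_printoptions(precision=4,suppress=True)
c=cam('wrist'); save(c,'w1.png'); s=env.get_state(); print(s['clock'],s['tcp_pos'],R.from_matrix(rot(s['orientation'])).as_matrix()[:,1],s['joint_pos'])
for t in ['agar_dish','dish_rack','eyepiece','caddy','bottle']:
    r=spotter.landmark_of(t,'wrist')
    for q in r[:2]: print(t,q['uv'],q['conf'],atz(c,q['uv'],0))
r=spotter.cut_out('agar_dish','wrist')
if r:
    m=r[0]['region'].astype(np.uint8); k=cv2.findContours(m,0,2)[0]; e=cv2.fitEllipse(max(k,key=len)); print(e,atz(c,e[0],.008),[proj(c,[.44,.097,z]) for z in (0,.016)])
E
```

```text
3.2 [0.4027 0.0878 0.2314] [0.0061 1.     0.    ] [ 0.0193 -0.0027 -0.3315  1.2414  0.      0.0255]
agar_dish [319.0, 243.1] 0.64 [0.4383 0.092  0.    ]
dish_rack [290.0, 431.1] 0.75 [0.6449 0.061  0.    ]
caddy [46.8, 382.8] 0.77 [ 0.5844 -0.1851  0.    ]
caddy [486.8, 205.8] 0.71 [0.4047 0.2416 0.    ]
bottle [32.9, 240.8] 0.81 [ 0.4343 -0.1695  0.    ]
bottle [106.5, 155.2] 0.68 [ 0.3582 -0.0909  0.    ]
```

View pics/w1.png

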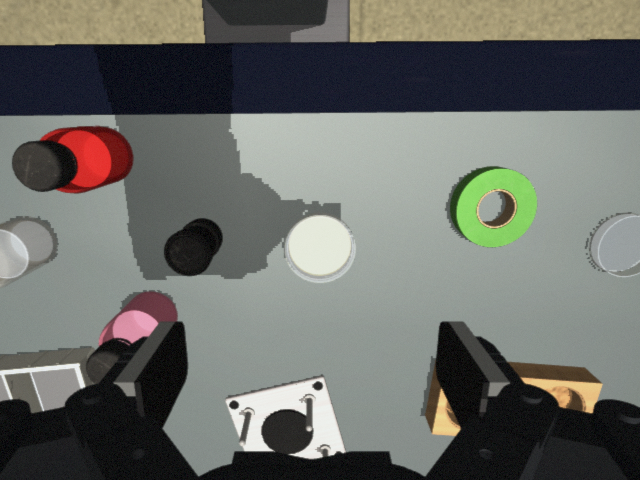

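```bash
python3 - <<'E'
from h import *
np.set_printoptions(precision=4,suppress=True)
im=cv2.imread('pics/w1.png'); c=cam('wrist')
g=cv2.medianBlur(cv2.cvtColor(im,cv2.COLOR_BGR2GRAY),3)
hc=cv2.HoughCircles(g[190:300,270:370],cv2.HOUGH_GRADIENT_ALT,1,5,param1=150,param2=.6,minRadius=25,maxRadius=45)
print(hc)
if hc is not None:
  for u,v,r in hc[0]: print(u+270,v+190,r,atz(c,[u+270,v+190],.016),atz(c,[u+270,v+190],.0))
# agar cream mask
m=(im[190:300,270:370].min(2)>195).astype(np.uint8); k=max(cv2.findContours(m,0,1)[0],key=cv2.contourArea); (u,v),r=cv2.minEnclosingCircle(k); print('agar',u+270,v+190,r,[atz(c,[u+270,v+190],z) for z in(.005,.012)])
A,B,C=[atz(c,q,.006) for q in([225,396],[325,377],[345,460])]
print('rack edge',A,B,C,np.degrees(np.arctan2(*(A-B)[:2])))
k=(g[395:470,240:330]<45).astype(np.uint8); k=max(cv2.findContours(k,0,1)[0],key=cv2.contourArea); e=cv2.fitEllipse(k); print('pad',e,atz(c,[e[0][0]+240,e[0][1]+395],.01))
E
```

```text
[[[49.     57.     32.4888]]]
319.0 247.0 32.488785 [0.4336 0.0987 0.016 ] [0.4384 0.099  0.    ]
agar 319.8499641418457 242.51191329956055 32.043094635009766 [array([0.4327, 0.0996, 0.005 ]), array([0.4307, 0.0995, 0.012 ])]
rack edge [0.5939 0.0056 0.006 ] [0.5714 0.1062 0.006 ] [0.6727 0.1289 0.006 ] 167.39453904145805
pad ((44.77880096435547, 50.33511734008789), (61.707027435302734, 87.53087615966797), 87.55278015136719) [0.6505 0.0654 0.01  ]
```

```bash
cat > m1.py <<'E'
from h import *
np.set_printoptions(precision=4,suppress=True)
c=cam('wrist'); im=c['pixels']; print(env.get_state()['tcp_pos'])
g=cv2.medianBlur(cv2.cvtColor(im,cv2.COLOR_RGB2GRAY),3)
hc=cv2.HoughCircles(g[190:300,270:370],cv2.HOUGH_GRADIENT_ALT,1,5,param1=150,param2=.5,minRadius=25,maxRadius=45)
if hc is not None:
  for u,v,r in hc[0][:3]: print(u+270,v+190,r,atz(c,[u+270,v+190],.016),atz(c,[u+270,v+190],.0))
m=(im[190:300,270:370].min(2)>195).astype(np.uint8); k=max(cv2.findContours(m,0,1)[0],key=cv2.contourArea); (u,v),r=cv2.minEnclosingCircle(k); print('agar',u+270,v+190,r,atz(c,[u+270,v+190],.01))
ro=spotter.landmark_of('agar_dish','wrist')[0]['uv']; print('lm',ro,atz(c,ro,0))
s=(cv2.cvtColor(im,cv2.COLOR_RGB2GRAY)>225).astype(np.uint8); s[:365]=0; s[:,:215]=0; s[:,360:]=0
k=max(cv2.findContours(s,0,1)[0],key=cv2.contourArea); h=cv2.convexHull(k); p=cv2.approxPolyDP(h,5,True)[:,0]
for q in p: print(q,atz(c,q.astype(float),.006))
k=(g[395:470,240:330]<45).astype(np.uint8); k=max(cv2.findContours(k,0,1)[0],key=cv2.contourArea); x,y,w,hh=cv2.boundingRect(k); print('pad bbox',x+240,y+395,w,hh,atz(c,[x+240,y+395+hh/2],.01),atz(c,[x+w+240,y+395+hh/2],.01))
print('pad topmost',atz(c,[x+240+w/2,y+395],.01))
E
python3 m1.py
```

```text
[0.4012 0.0916 0.2313]
310.0 251.0 32.386246 [0.4374 0.0907 0.016 ] [0.4424 0.0907 0.    ]
agar 311.5 245.0 32.88246536254883 [0.4337 0.092  0.01  ]
lm [312.3, 243.4] [0.4351 0.0928 0.    ]
[314 382] [0.5773 0.0952 0.006 ]
[334 453] [0.6637 0.1169 0.006 ]
[235 450] [0.6604 0.0125 0.006 ]
[219 402] [ 0.6011 -0.0009  0.006 ]
pad bbox 240 413 90 57 [0.646  0.0191 0.01  ] [0.6456 0.1122 0.01  ]
pad topmost [0.6109 0.0661 0.01  ]
```

Request:
{"method": "jog_arm", "body": {"increments": [[[-0.05,0,0.17,0,0,0,0],[-0.05,0,0.17,0,0,0,0],[-0.05,0,0.17,0,0,0,0],[0,0,0,0,0,0,0],[0,0,0,0,0,0,0],[0,0,0,0,0,0,0],[0,0,0,0,0,0,0]]]}}

```text
clock: 4.35
tcp_pos: [0.4404, 0.0906, 0.106]
orientation: [0.002, -0.0, 1.0, 0.0]
wrist_force: [0.9, -0.6, 0.2]
finger_gap: 0.0856
grip_force: 0.0
```

```bash
python3 - <<'E'
from h import *
np.set_printoptions(precision=4,suppress=True)
c=cam('wrist'); im=c['pixels']; save(c,'w2.png'); print(env.get_state()['tcp_pos'])
g=cv2.medianBlur(cv2.cvtColor(im,cv2.COLOR_RGB2GRAY),3)
hc=cv2.HoughCircles(g,cv2.HOUGH_GRADIENT_ALT,1,5,param1=150,param2=.5,minRadius=40,maxRadius=75)
if hc is not None:
  for u,v,r in hc[0][:5]: print(u,v,r,atz(c,[u,v],.016),atz(c,[u,v],.0))
for r in spotter.cut_out('agar_dish','wrist')[:1]:
  k=max(cv2.findContours(r['region'].astype(np.uint8),0,1)[0],key=cv2.contourArea); print(cv2.boundingRect(k),cv2.fitEllipse(k),atz(c,cv2.fitEllipse(k)[0],.008))
E
```

```text
[0.4403 0.0906 0.1058]
312.0 248.0 51.445187 [0.4365 0.091  0.016 ] [0.4414 0.091  0.    ]
573.0 186.0 62.273155 [0.4007 0.2336 0.016 ] [0.4031 0.2435 0.    ]
559.0 194.0 50.242554 [0.4051 0.2267 0.016 ] [0.4079 0.2361 0.    ]
585.0 194.0 57.497128 [0.4051 0.241  0.016 ] [0.4078 0.2514 0.    ]
573.0 186.0 45.714935 [0.4007 0.2336 0.016 ] [0.4031 0.2435 0.    ]
(260, 195, 110, 108) ((314.07373046875, 248.96282958984375), (107.19654846191406, 108.59306335449219), 82.13509368896484) [0.4395 0.0922 0.008 ]
```

View pics/w2.png

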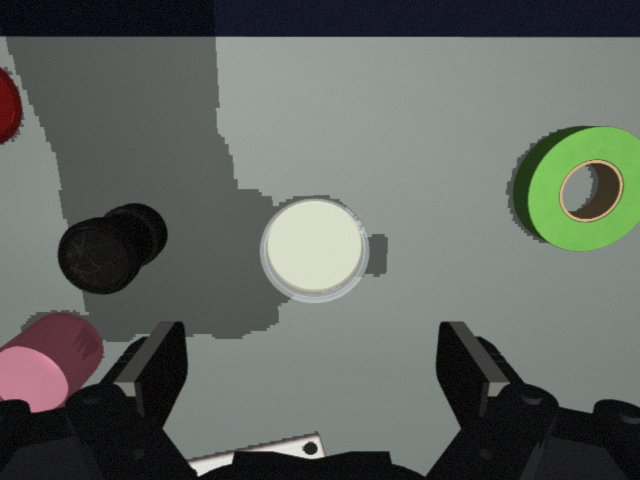

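Request:
{"method": "jog_arm", "body": {"increments": [[[0.005,0.002,0.15,0,0,0,0],[0,0,0.15,0,0,0,0],[0,0,0.1,0,0,0,0],[0,0,0.02,0,0,0,0],[0,0,0,0,0,0,0],[0,0,0,0,0,0,0],[0,0,0,0,0,0,120],[0,0,0,0,0,0,120],[0,0,0,0,0,0,120],[0,0,0,0,0,0,120],[0,0,0,0,0,0,120]]], "force": 30}}

```text
clock: 5.55
tcp_pos: [0.4392, 0.091, 0.0004]
orientation: [0.001, -0.0, 1.0, 0.0]
wrist_force: [-1.1, 0.3, 7.8]
finger_gap: 0.0604
grip_force: 30.9
```

Request:
{"method": "jog_arm", "body": {"increments": [[[0,0,-0.05,0,0,0,120],[0,0,-0.15,0,0,0,120],[0,0,-0.18,0,0,0,120],[-0.15,-0.02,-0.12,0,0,0,120],[-0.15,-0.02,-0.12,0,0,0,120],[-0.15,-0.03,-0.12,0,0,0,120],[-0.15,-0.03,-0.06,0,0,0,120],[-0.04,0,0,0,0,0,120],[0,0,0,0,0,-0.036,120],[0,0,0,0,0,-0.036,120],[0,0,0,0,0,0,120],[0,0,0,0,0,0,120],[0,0,0,0,0,0,120]]]}}

```text
clock: 6.85
tcp_pos: [0.5975, 0.0662, 0.1988]
orientation: [-0.0, -0.112, 0.994, 0.0]
wrist_force: [-0.2, -0.9, -0.0]
finger_gap: 0.0607
grip_force: 33.3
```

```bash
python3 - <<'E'
from h import *
np.set_printoptions(precision=4,suppress=True)
c=cam('wrist'); im=c['pixels']; save(c,'w3.png'); s=env.get_state(); print(s['tcp_pos'],s['finger_gap'],rot(s['orientation'])[:,1])
for r in spotter.landmark_of('dish_rack','wrist')[:1]: print(r['uv'],atz(c,r['uv'],0))
print(proj(c,[.643,.063,.01]))
E
```

```text
[0.5976 0.0661 0.1988] 0.06044993306557876 [-0.2236  0.9747  0.0001]
[290.7, 257.3] [0.6371 0.0576 0.    ]
[np.float64(295.05336583802256), np.float64(269.1039668444313)]
```

View pics/w3.png

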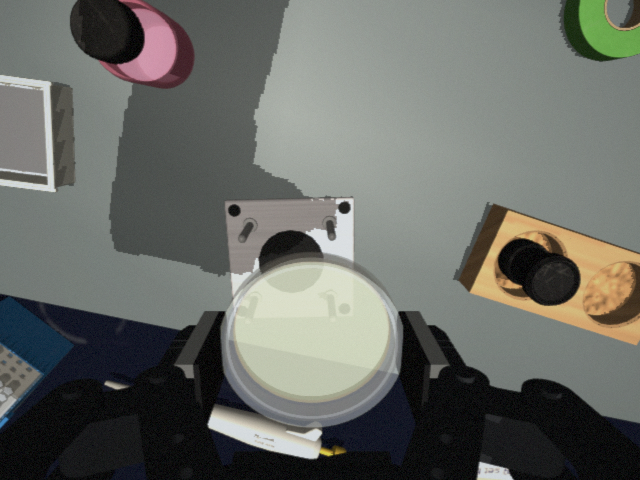

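```bash
python3 - <<'E'
from h import *
np.set_printoptions(precision=4,suppress=True)
c=cam('wrist')
P=np.array([atz(c,q,.006) for q in([224,199.5],[353,197.5],[356,318],[232,321])]); print(P)
e=P[1]-P[0]; a=np.arctan2(-e[0],e[1]); print('len',np.linalg.norm(e),'yaw',np.degrees(a))
ex=np.array([np.cos(a),np.sin(a),0]); print('centre by near edge',(P[0]+P[1])/2+.052*ex,'mean',P.mean(0))
print('pad',atz(c,[290.5,262],.01), 'pad L,R,top',atz(c,[259,262],.01),atz(c,[322.5,262],.01),atz(c,[291,230],.01)+.027*ex)
E
```

```text
[[ 0.6001 -0.0046  0.006 ]
 [ 0.5754  0.0951  0.006 ]
 [ 0.6767  0.1242  0.006 ]
 [ 0.7037  0.02    0.006 ]]
len 0.10264434378119464 yaw 13.911052476412692
centre by near edge [0.6382 0.0577 0.006 ] mean [0.639  0.0587 0.006 ]
pad [0.6381 0.058  0.01  ] pad L,R,top [0.6439 0.0328 0.01  ] [0.6322 0.0836 0.01  ] [0.6377 0.0591 0.01  ]
```

Request:
{"method": "jog_arm", "body": {"increments": [[[-0.152,-0.067,0,0,0,-0.005,120],[0,0,0.18,0,0,0,120],[0,0,0.18,0,0,0,120],[0,0,0.18,0,0,0,120],[0,0,0.12,0,0,0,120],[0,0,0.05,0,0,0,120],[0,0,0.02,0,0,0,120],[0,0,0.01,0,0,0,120],[0,0,0.01,0,0,0,120],[0,0,0,0,0,0,120],[0,0,0,0,0,0,120]]]}}

```text
clock: 8.1
tcp_pos: [0.6396, 0.0582, 0.0126]
orientation: [0.001, -0.121, 0.993, -0.0]
wrist_force: [-0.5, -0.2, 0.1]
finger_gap: 0.0606
grip_force: 33.3
```

Request:
{"method": "jog_arm", "body": {"increments": [[[0.004,0,0.006,0,0,0,120],[0,0,0.006,0,0,0,120],[0,0,0,0,0,0,120],[0,0,0,0,0,0,120]]]}}

```text
clock: 8.5
tcp_pos: [0.6384, 0.058, 0.0105]
orientation: [0.001, -0.121, 0.993, -0.0]
wrist_force: [-4.1, -0.6, 10.5]
finger_gap: 0.0605
grip_force: 34.4
```

Request:
{"method": "jog_arm", "body": {"increments": [[[0,0,0,0,0,0,60],[0,0,0,0,0,0,20],[0,0,0,0,0,0,0],[0,0,0,0,0,0,0],[0,0,-0.05,0,0,0,0],[0,0,-0.15,0,0,0,0],[0,0,-0.19,0,0,0,0],[0,0,-0.19,0,0,0,0],[0.1,0,-0.15,0,0,0,0],[0,0,0,0,0,0,0],[0,0,0,0,0,0,0],[0,0,0,0,0,0,0]]]}}

```text
clock: 9.7
tcp_pos: [0.6131, 0.052, 0.1902]
orientation: [-0.001, -0.121, 0.993, 0.0]
wrist_force: [-0.6, -0.8, -1.2]
finger_gap: 0.0853
grip_force: 0.0
```

```bash
python3 - <<'E'
from h import *
np.set_printoptions(precision=4,suppress=True)
c=cam('wrist'); im=c['pixels']; save(c,'w4.png'); s=env.get_state(); print(s['tcp_pos'],s['finger_gap'],rot(s['orientation'])[:,1],s['joint_pos'])
m=(im.min(2)>170)&(im.max(2).astype(int)-im.min(2)>12); m=cv2.morphologyEx(m.astype(np.uint8),cv2.MORPH_OPEN,np.ones((5,5))); m[:,:200]=0;m[:,420:]=0
for k in cv2.findContours(m,0,1)[0]:
  if cv2.contourArea(k)>500: e=cv2.fitEllipse(k); print(e,atz(c,e[0],.018),atz(c,e[0],.022))
for r in spotter.cut_out('agar_dish','wrist')[:1]:
  k=max(cv2.findContours(r['region'].astype(np.uint8),0,1)[0],key=cv2.contourArea); e=cv2.fitEllipse(k); print(e,atz(c,e[0],.018))
E
```

```text
[0.6129 0.0521 0.1895] 0.08594536899536458 [-0.2402  0.9707  0.0007] [-0.0457  0.407   0.0793  1.2453  0.0001 -0.2883]
((310.954345703125, 253.714599609375), (65.32640075683594, 71.26937866210938), 92.37315368652344) [0.6373 0.0579 0.018 ] [0.6361 0.0576 0.022 ]
((311.1076965332031, 255.88137817382812), (81.07128143310547, 82.5511245727539), 82.0331802368164) [0.639  0.0585 0.018 ]
```

View pics/w4.png

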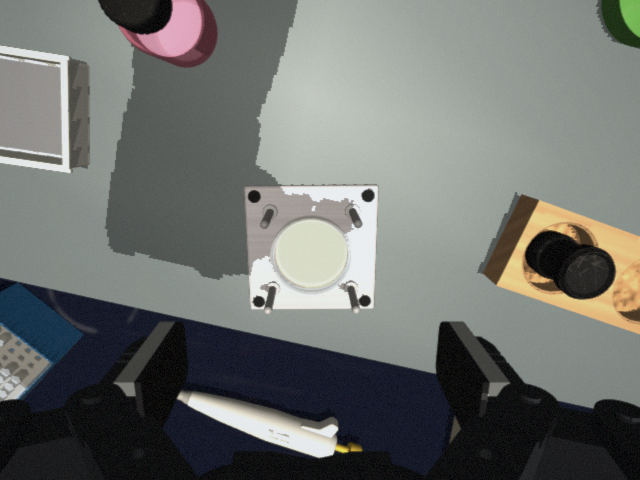

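Request:
{"method": "jog_arm", "body": {"increments": [[[0.055,0.178,0,0,0,0,0],[0.055,0.178,0,0,0,0,0],[0.055,0.178,0,0,0,0,0],[0.055,0.178,0,0,0,0,0],[0.055,0.178,0,0,0,0,0],[0.055,0.178,0,0,0,0,0],[0.055,0.178,0.1,0,0,0,0],[0.055,0.178,0.1,0,0,0,0],[0,0,0,0,0,0,0],[0,0,0,0,0,0,0],[0,0,0,0,0,0,0],[0,0,0,0,0,0,0]]]}}

```text
clock: 11.0
tcp_pos: [0.425, 0.3661, 0.1439]
orientation: [0.0, -0.12, 0.993, 0.0]
wrist_force: [-0.8, 0.3, -0.1]
finger_gap: 0.0855
grip_force: 0.0
```

```bash
cat > m2.py <<'E'
from h import *
np.set_printoptions(precision=4,suppress=True)
c=cam('wrist'); im=c['pixels']; save(c,'w5.png'); s=env.get_state(); print(s['tcp_pos'],s['finger_gap'],rot(s['orientation'])[:,1])
g=cv2.cvtColor(im,cv2.COLOR_RGB2GRAY)
u0,v0=proj(c,[.442,.371,.006]); print(u0,v0)
for r in spotter.cut_out('small_dish','wrist')[:2]:
  k=max(cv2.findContours(r['region'].astype(np.uint8),0,1)[0],key=cv2.contourArea); e=cv2.fitEllipse(k); print(r['conf'],e,atz(c,e[0],.0065))
hc=cv2.HoughCircles(g,cv2.HOUGH_GRADIENT_ALT,1,5,param1=80,param2=.4,minRadius=28,maxRadius=60)
if hc is not None:
  for u,v,r in hc[0][:6]: print(u,v,r,atz(c,[u,v],.013),atz(c,[u,v],.0))
E
python3 m2.py
```

```text
[0.4251 0.3661 0.1441] 0.08502442145119683 [-0.2381  0.9712  0.0003]
312.07871353311083 258.1697187890086
0.93 ((306.2155456542969, 253.51353454589844), (83.56974792480469, 85.12652587890625), 177.76821899414062) [0.4395 0.3662 0.0065]
305.0 254.0 39.610348 [0.438  0.3651 0.013 ] [0.4421 0.3659 0.    ]
128.0 156.0 54.89238 [0.4018 0.2415 0.013 ] [0.4041 0.2365 0.    ]
141.0 153.0 42.11009 [0.398  0.2493 0.013 ] [ 0.4001  0.2446 -0.    ]
203.0 430.0 41.764263 [0.5953 0.3222 0.013 ] [0.6068 0.321  0.    ]
430.0 381.0 54.02233 [0.5119 0.4783 0.013 ] [0.5194 0.4845 0.    ]
131.0 180.0 38.29242 [0.4164 0.2452 0.013 ] [0.4194 0.2403 0.    ]
```

View pics/w5.png

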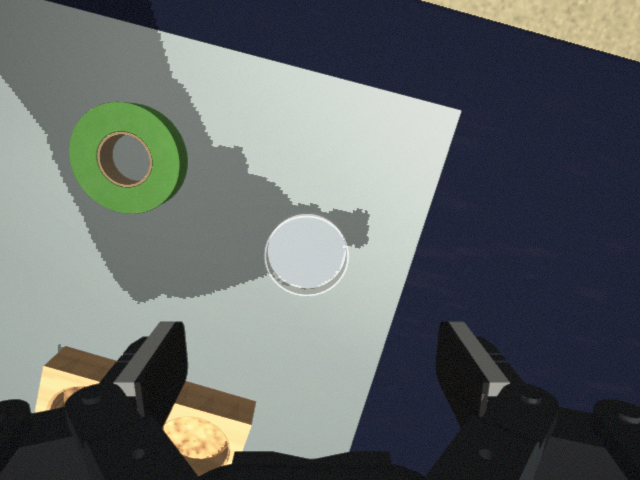

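Request:
{"method": "jog_arm", "body": {"increments": [[[-0.055,-0.014,0.15,0,0,0,0],[0,0,0.18,0,0,0,0],[0,0,0.15,0,0,0,0],[0,0,0.07,0,0,0,0],[0,0,0.02,0,0,0,0],[0,0,0,0,0,0,0],[0,0,0,0,0,0,0],[0,0,0,0,0,0,130],[0,0,0,0,0,0,130],[0,0,0,0,0,0,130],[0,0,0,0,0,0,130],[0,0,0,0,0,0,130]]], "force": 25}}

```text
clock: 12.3
tcp_pos: [0.4389, 0.3673, 0.0026]
orientation: [0.001, -0.121, 0.993, 0.0]
wrist_force: [-0.6, -1.1, 5.4]
finger_gap: 0.0552
grip_force: 25.7
```

Request:
{"method": "jog_arm", "body": {"increments": [[[0,0,-0.04,0,0,0,130],[0,0,-0.15,0,0,0,130],[0,0,-0.19,0,0,0,130],[0,0,-0.18,0,0,0,130],[-0.06,-0.174,0,0,0,0,130],[-0.06,-0.174,0,0,0,0,130],[-0.06,-0.174,0,0,0,0,130],[-0.06,-0.174,0,0,0,0,130],[-0.06,-0.174,0,0,0,0,130],[-0.06,-0.174,0,0,0,0,130],[-0.06,-0.174,0,0,0,0,130],[-0.06,-0.174,0,0,0,0,130],[0,0,0,0,0,0,130],[0,0,0,0,0,0,130],[0,0,0,0,0,0,130],[0,0,0,0,0,0,130]]]}}

```text
clock: 13.9
tcp_pos: [0.6373, 0.0591, 0.1414]
orientation: [-0.0, -0.122, 0.993, 0.0]
wrist_force: [-0.5, -0.4, 0.0]
finger_gap: 0.0556
grip_force: 26.8
```

Request:
{"method": "jog_arm", "body": {"increments": [[[-0.004,-0.004,0.15,0,0,0,130],[0,0,0.15,0,0,0,130],[0,0,0.09,0,0,0,130],[0,0,0.03,0,0,0,130],[0,0,0.015,0,0,0,130],[0,0,0.007,0,0,0,130],[0,0,0,0,0,0,130],[0,0,0,0,0,0,130]]]}}

```text
clock: 14.7
tcp_pos: [0.6403, 0.0571, 0.032]
orientation: [0.001, -0.121, 0.993, -0.0]
wrist_force: [-0.6, -0.1, 0.1]
finger_gap: 0.0555
grip_force: 26.8
```

Request:
{"method": "jog_arm", "body": {"increments": [[[0.004,0.005,0.004,0,0,0,130],[0,0,0.004,0,0,0,130],[0,0,0.004,0,0,0,130],[0,0,0,0,0,0,130],[0,0,0,0,0,0,130]]]}}

```text
clock: 15.2
tcp_pos: [0.6382, 0.0581, 0.0289]
orientation: [0.001, -0.121, 0.993, 0.0]
wrist_force: [-2.9, 0.1, 7.8]
finger_gap: 0.0552
grip_force: 27.4
```

Contact. Release, rise and check.

Request:
{"method": "jog_arm", "body": {"increments": [[[0,0,0,0,0,0,80],[0,0,0,0,0,0,30],[0,0,0,0,0,0,0],[0,0,0,0,0,0,0],[0,0,-0.05,0,0,0,0],[0,0,-0.15,0,0,0,0],[0,0,-0.19,0,0,0,0],[0,0,-0.19,0,0,0,0],[0.1,0,-0.1,0,0,0,0],[0,0,0,0,0,0,0],[0,0,0,0,0,0,0],[0,0,0,0,0,0,0]]]}}

```text
clock: 16.4
tcp_pos: [0.6134, 0.0521, 0.1965]
orientation: [-0.001, -0.121, 0.993, 0.0]
wrist_force: [-0.5, 0.1, -0.2]
finger_gap: 0.0853
grip_force: 0.0
```

```bash
python3 - <<'E'
from h import *
np.set_printoptions(precision=4,suppress=True)
c=cam('wrist'); im=c['pixels']; s=env.get_state(); print(s['tcp_pos'],s['finger_gap'],rot(s['orientation'])[:,1])
u,v=map(int,proj(c,[.639,.058,.03])); save(c,'w6.png',(u-90,v-80,u+90,v+80),4); print(u-90,v-80)
for t,z in(('agar_dish',.018),('small_dish',.0325)):
 for r in spotter.cut_out(t,'wrist')[:1]:
  k=max(cv2.findContours(r['region'].astype(np.uint8),0,1)[0],key=cv2.contourArea); e=cv2.fitEllipse(k); print(t,r['conf'],e,atz(c,e[0],z))
E
```

```text
[0.6133 0.0521 0.1959] 0.0856730141788462 [-0.2402  0.9707  0.0008]
220 177
agar_dish 0.75 ((311.3001403808594, 258.53790283203125), (79.43890380859375, 86.76974487304688), 176.84417724609375) [0.6433 0.0597 0.018 ]
small_dish 0.63 ((311.2073059082031, 258.4443359375), (76.17359161376953, 77.0371322631836), 9.716107368469238) [0.6387 0.0585 0.0325]
```

View pics/w6.png

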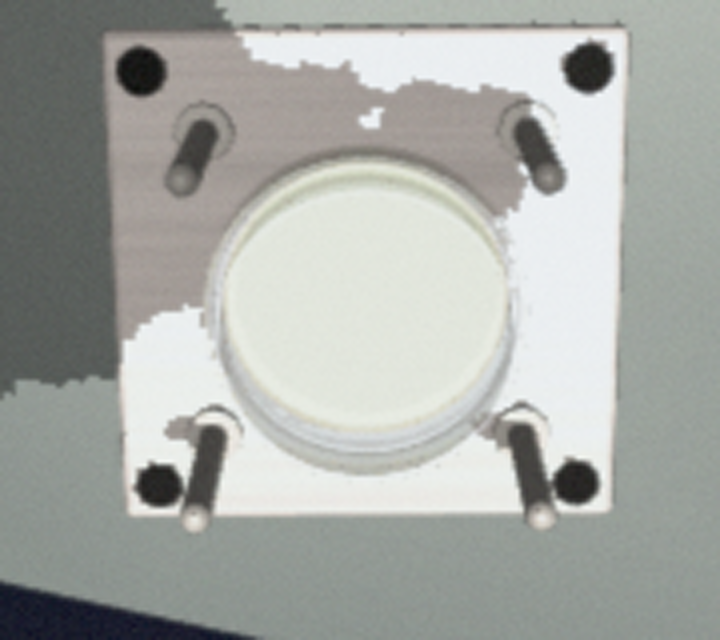

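The stack is concentric (dishes around (311,258) in the full picture, between the rods). Next, the bottle.

Request:
{"method": "jog_arm", "body": {"increments": [[[0.143,-0.093,0,0,0,0,0],[0.143,-0.093,0,0,0,0,0],[0.143,-0.093,0,0,0,0,0],[0.143,-0.093,0,0,0,0,0],[0.143,-0.093,0,0,0,0,0],[0.143,-0.093,0,0,0,0,0],[0.143,-0.093,0,0,0,0,0],[0,0,0,0,0,0.038,0],[0,0,0,0,0,0.038,0],[0,0,0,0,0,0,0],[0,0,0,0,0,0,0],[0,0,0,0,0,0,0]]]}}

```text
clock: 17.75
tcp_pos: [0.41, -0.1658, 0.1971]
orientation: [-0.0, -0.003, 1.0, 0.0]
wrist_force: [0.3, -0.9, -0.1]
finger_gap: 0.0852
grip_force: 0.0
```

```bash
python3 - <<'E'
from h import *
np.set_printoptions(precision=4,suppress=True)
c=cam('wrist'); im=c['pixels']; save(c,'w7.png'); s=env.get_state(); print(s['tcp_pos'],s['finger_gap'],rot(s['orientation'])[:,1])
t=cam('top'); r0=spotter.landmark_of('bottle','top')
for r in spotter.landmark_of('bottle','wrist')[:5]:
  print(r['uv'],r['conf'],atz(c,r['uv'],0))
for r in spotter.landmark_of('dropper','wrist')[:1]: print('drop',r['uv'],atz(c,r['uv'],0))
print(proj(c,[.434,-.167,0]),proj(c,[.434,-.167,.102]))
E
```

```text
[ 0.4101 -0.1658  0.1972] 0.08542175565906826 [-0.0061  1.      0.0004]
[258.9, 137.2] 0.91 [ 0.3487 -0.2067  0.    ]
[309.3, 242.9] 0.82 [ 0.4334 -0.1672  0.    ]
[410.8, 148.2] 0.59 [ 0.3561 -0.0886  0.    ]
[98.8, 128.5] 0.58 [ 0.3432 -0.3295  0.    ]
drop [176.9, 208.5] [ 0.4052 -0.2747  0.    ]
[np.float64(309.5491286779288), np.float64(243.55693880827113)] [np.float64(308.98531151212956), np.float64(290.59384374846417)]
```

View pics/w7.png

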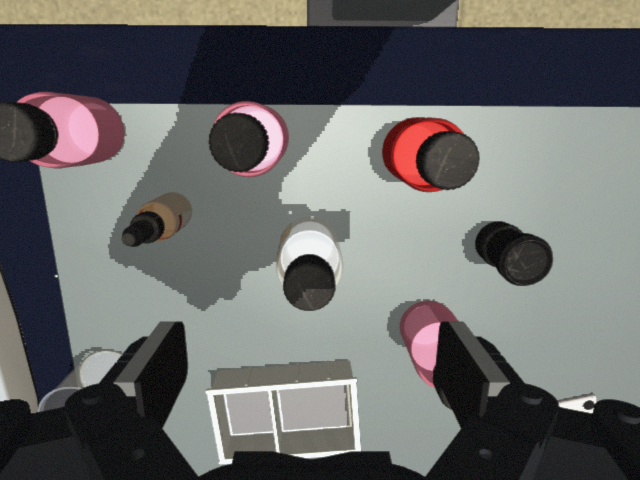

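```bash
python3 - <<'E'
from h import *
np.set_printoptions(precision=4,suppress=True)
c=cam('wrist'); g=cv2.medianBlur(cv2.cvtColor(c['pixels'],cv2.COLOR_RGB2GRAY),3)
hc=cv2.HoughCircles(g,cv2.HOUGH_GRADIENT_ALT,1,5,param1=80,param2=.4,minRadius=20,maxRadius=40)
for u,v,r in hc[0]:
  if 270<u<350 and 220<v<320: print(u,v,r,atz(c,[u,v],.102),atz(c,[u,v],0))
t=cam('top'); print('2view cap', tri([ray(c,[309,283]),ray(t,[407,271])]))
P=np.array([atz(c,q,.034) for q in([208,391],[357,380],[360,452],[272,386.5])]);print(P)
e=P[1]-P[0]; a=np.arctan2(-e[0],e[1]); print(np.linalg.norm(e),np.degrees(a)); ex=np.array([np.cos(a),np.sin(a),0]); ey=np.array([-np.sin(a),np.cos(a),0])
C=(P[0]+P[1])/2+.036*ex; print('caddy',C,'L',C+.0245*ey,'S',C-.0345*ey)
E
```

```text
310.0 259.0 32.304737 [ 0.4142 -0.1666  0.102 ] [ 0.4477 -0.1667  0.    ]
306.0 287.0 26.801224 [ 0.4319 -0.1689  0.102 ] [ 0.473 -0.17   0.   ]
310.0 281.0 26.577435 [ 0.428  -0.1666  0.102 ] [ 0.4675 -0.1666  0.    ]
311.0 242.0 22.373093 [ 0.4037 -0.1661  0.102 ] [ 0.4329 -0.166   0.    ]
2view cap [ 0.4379 -0.1677  0.081 ]
[[ 0.5532 -0.2513  0.034 ]
 [ 0.5418 -0.1272  0.034 ]
 [ 0.6146 -0.1218  0.034 ]
 [ 0.5485 -0.1977  0.034 ]]
0.12465425234930162 5.21555009270069
caddy [ 0.5833 -0.186   0.034 ] L [ 0.5811 -0.1616  0.034 ] S [ 0.5865 -0.2203  0.034 ]
```

Request:
{"method": "jog_arm", "body": {"increments": [[[-0.088,-0.007,0.08,0,0,0,0],[0,0,0.18,0,0,0,0],[0,0,0.15,0,0,0,0],[0,0,0.08,0,0,0,0],[0,0,0.015,0,0,0,0],[0,0,0,0,0,0,0],[0,0,0,0,0,0,210],[0,0,0,0,0,0,210],[0,0,0,0,0,0,210],[0,0,0,0,0,0,210],[0,0,0,0,0,0,210],[0,0,0,0,0,0,210]]], "force": 45}}

```text
clock: 19.3
tcp_pos: [0.4326, -0.168, 0.0722]
orientation: [0.001, -0.002, 1.0, -0.0]
wrist_force: [-0.6, 0.7, 5.8]
finger_gap: 0.0285
grip_force: 44.0
```

Request:
{"method": "jog_arm", "body": {"increments": [[[0,0,-0.04,0,0,0,210],[0,0,-0.12,0,0,0,210],[0,0,-0.08,0,0,0,210],[-0.1,0.005,0,0,0,0,210],[-0.15,0.007,0,0,0,0,210],[-0.15,0.007,0,0,0,0,210],[-0.12,0.007,0,0,0,0,210],[-0.07,0,0,0,0,0,210],[0,0,0,0,0,0,210],[0,0,0,0,0,0,210],[0,0,0.08,0,0,0,210],[0,0,0.08,0,0,0,210],[0,0,0.04,0,0,0,210],[0,0,0.01,0,0,0,210],[0,0,0,0,0,0,210],[0,0,0,0,0,0,210]]]}}

```text
clock: 20.9
tcp_pos: [0.5798, -0.1611, 0.0798]
orientation: [0.001, -0.002, 1.0, -0.0]
wrist_force: [0.3, -0.2, -1.9]
finger_gap: 0.0281
grip_force: 44.9
```

Request:
{"method": "jog_arm", "body": {"increments": [[[0,0,0.005,0,0,0,210],[0,0,0.005,0,0,0,210],[0,0,0.005,0,0,0,210],[0,0,0,0,0,0,210],[0,0,0,0,0,0,210]]]}}

```text
clock: 21.4
tcp_pos: [0.5801, -0.1608, 0.0762]
orientation: [0.001, -0.002, 1.0, -0.0]
wrist_force: [-0.8, 0.8, 5.1]
finger_gap: 0.0284
grip_force: 45.4
```

Request:
{"method": "jog_arm", "body": {"increments": [[[0,0,0,0,0,0,120],[0,0,0,0,0,0,40],[0,0,0,0,0,0,0],[0,0,0,0,0,0,0],[0,0,-0.05,0,0,0,0],[0,0,-0.15,0,0,0,0],[0,0,-0.19,0,0,0,0],[0,0,-0.1,0,0,0,0],[0.16,-0.091,0,0,0,0,0],[0.16,-0.091,0,0,0,0,0],[0.16,-0.091,0,0,0,0,0],[0.16,-0.091,0,0,0,0,0],[0.16,-0.091,0,0,0,0,0],[0,0,0,0,0,0,0],[0,0,0,0,0,0,0],[0,0,0,0,0,0,0]]]}}

```text
clock: 23.0
tcp_pos: [0.3805, -0.2753, 0.1982]
orientation: [0.001, -0.002, 1.0, -0.0]
wrist_force: [-0.0, 0.1, -0.1]
finger_gap: 0.0854
grip_force: 0.0
```

```bash
python3 - <<'E'
from h import *
np.set_printoptions(precision=4,suppress=True)
c=cam('wrist'); save(c,'w8.png'); s=env.get_state(); print(s['tcp_pos'],s['finger_gap'],rot(s['orientation'])[:,1])
for r in spotter.landmark_of('dropper','wrist')[:2]: print('drop',r['uv'],r['conf'],atz(c,r['uv'],0))
g=cv2.medianBlur(cv2.cvtColor(c['pixels'],cv2.COLOR_RGB2GRAY),3)
hc=cv2.HoughCircles(g[180:330,250:390],cv2.HOUGH_GRADIENT_ALT,1,3,param1=80,param2=.3,minRadius=5,maxRadius=30)
if hc is not None:
  for u,v,r in hc[0]: print(u+250,v+180,r,atz(c,[u+250,v+180],.066),atz(c,[u+250,v+180],.09))
for z in (0,.06,.09): print(z,proj(c,[.405,-.275,z]))
E
```

```text
[ 0.3807 -0.275   0.198 ] 0.08526703690145009 [-0.0051  1.     -0.0004]
drop [311.2, 245.4] 0.65 [ 0.4068 -0.2754  0.    ]
309.0 272.0 14.900504 [ 0.4063 -0.2768  0.066 ] [ 0.3976 -0.2767  0.09  ]
309.0 247.0 19.984657 [ 0.3884 -0.2769  0.066 ] [ 0.3812 -0.2768  0.09  ]
309.0 258.0 19.888521 [ 0.3962 -0.2769  0.066 ] [ 0.3884 -0.2768  0.09  ]
309.0 279.0 12.0838995 [ 0.4115 -0.2768  0.066 ] [ 0.4023 -0.2767  0.09  ]
304.0 251.0 16.360384 [ 0.3913 -0.2803  0.066 ] [ 0.3838 -0.2799  0.09  ]
331.0 222.0 19.14351 [ 0.3711 -0.2624  0.066 ] [ 0.3654 -0.2635  0.09  ]
337.0 226.0 15.86067 [ 0.3738 -0.2584  0.066 ] [ 0.3679 -0.2599  0.09  ]
368.0 184.0 13.521829 [ 0.3458 -0.239   0.066 ] [ 0.3423 -0.2422  0.09  ]
331.0 252.0 12.670774 [ 0.3919 -0.262   0.066 ] [ 0.3844 -0.2632  0.09  ]
373.0 191.0 11.232589 [ 0.3503 -0.2356  0.066 ] [ 0.3464 -0.2391  0.09  ]
311.0 203.0 8.037976 [ 0.3584 -0.2757  0.066 ] [ 0.3538 -0.2757  0.09  ]
0 [np.float64(311.65301781257904), np.float64(243.32605802131005)]
0.06 [np.float64(311.67527185021675), np.float64(267.25845319594976)]
0.09 [np.float64(311.6899615749392), np.float64(283.0560492451938)]
```

View pics/w8.png

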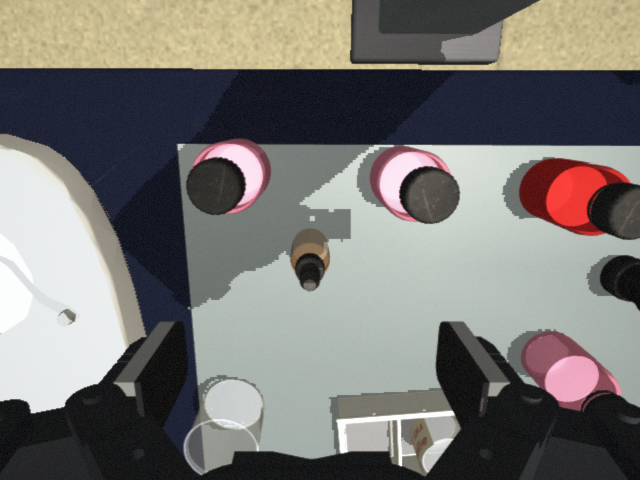

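Request:
{"method": "jog_arm", "body": {"increments": [[[-0.102,-0.004,0,0,0,0,0],[0,0,0.18,0,0,0,0],[0,0,0.18,0,0,0,0],[0,0,0.15,0,0,0,0],[0,0,0.08,0,0,0,0],[0,0,0.025,0,0,0,0],[0,0,0,0,0,0,0],[0,0,0,0,0,0,230],[0,0,0,0,0,0,230],[0,0,0,0,0,0,230],[0,0,0,0,0,0,230],[0,0,0,0,0,0,230],[0,0,0,0,0,0,230],[0,0,0,0,0,0,230]]], "force": 30}}

```text
clock: 24.5
tcp_pos: [0.4058, -0.2766, 0.0447]
orientation: [0.001, -0.002, 1.0, -0.0]
wrist_force: [-1.0, 0.8, 4.8]
finger_gap: 0.0244
grip_force: 28.0
```

Request:
{"method": "jog_arm", "body": {"increments": [[[0,0,0,0,0,0,120],[0,0,0,0,0,0,120],[0,0,-0.03,0,0,0,120],[0,0,0,0,0,0,120],[0,0,0,0,0,0,230],[0,0,0,0,0,0,230],[0,0,0,0,0,0,230],[0,0,0,0,0,0,230],[0,0,0,0,0,0,230]]], "force": 30}}

```text
clock: 25.4
tcp_pos: [0.4055, -0.2764, 0.0514]
orientation: [0.0, -0.002, 1.0, -0.0]
wrist_force: [0.1, -0.5, 2.0]
finger_gap: 0.0193
grip_force: 27.9
```

Request:
{"method": "jog_arm", "body": {"increments": [[[0,0,-0.04,0,0,0,230],[0,0,-0.12,0,0,0,230],[0,0,-0.08,0,0,0,230],[0,0,0,0,0,0.045,230],[0,0,0,0,0,0.045,230],[0,0,0,0,0,0.045,230],[0,0,0,0,0,0.045,230],[0,0,0,0,0,0.045,230],[0,0,0,0,0,0.045,230],[0,0,0,0,0,0.045,230],[0,0,0,0,0,0.045,230],[0,0,0,0,0,0.045,230],[0,0,0,0,0,0.045,230],[0,0,0,0,0,0.045,230],[0,0,0,0,0,0,230],[0,0,0,0,0,0,230]]]}}

```text
clock: 27.0
tcp_pos: [0.4052, -0.2759, 0.1114]
orientation: [-0.0, 0.699, 0.715, 0.0]
wrist_force: [-0.5, -0.1, -1.5]
finger_gap: 0.0189
grip_force: 27.7
```

Request:
{"method": "jog_arm", "body": {"increments": [[[0.045,0.145,0,0,0,0,230],[0.045,0.145,0,0,0,0,230],[0.045,0.145,0,0,0,0,230],[0.045,0.145,0,0,0,0,230],[0.045,0.145,0,0,0,0,230],[0,0,0,0,0,0,230],[0,0,0,0,0,0,230],[0,0,0,0,0,0,230]]]}}

```text
clock: 27.8
tcp_pos: [0.5844, -0.2163, 0.1109]
orientation: [-0.001, 0.7, 0.714, -0.0]
wrist_force: [-0.7, -0.4, -1.2]
finger_gap: 0.0191
grip_force: 27.9
```

```bash
python3 - <<'E'
from h import *
np.set_printoptions(precision=4,suppress=True)
s=env.get_state(); print(s['tcp_pos'],s['finger_gap'],rot(s['orientation'])[:,:2],s['joint_pos'])
c=cam('wrist'); save(c,'w9.png',None,1)
t=cam('top')
for r in spotter.landmark_of('caddy','wrist')[:1]: print(r['uv'],r['conf'],atz(c,r['uv'],0))
E
```

```text
[ 0.5844 -0.2163  0.1109] 0.019142249778684523 [[-0.0203  0.9998]
 [ 0.9998  0.0203]
 [ 0.0006 -0.0014]] [-0.4832  0.4635 -0.031   1.0779 -0.0001  1.0673]
[313.0, 280.3] 0.46 [ 0.5853 -0.2404  0.    ]
```

View pics/w9.png

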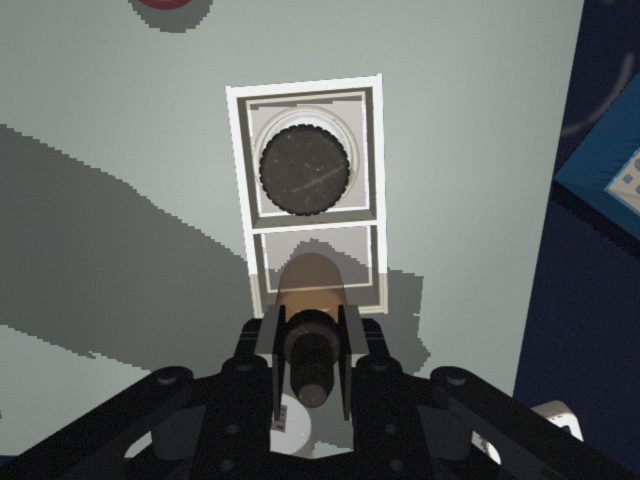

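```bash
python3 - <<'E'
from h import *
np.set_printoptions(precision=4,suppress=True)
c=cam('wrist')
P=np.array([atz(c,q,.034) for q in([227,88],[382,75],[387,311],[258,318])]); print(P)
e=P[1]-P[2]; a=np.arctan2(-e[0],e[1]); print(np.linalg.norm(P[0]-P[1]),np.linalg.norm(e),np.degrees(a)); ey=e/np.linalg.norm(e)
print((P[0]+P[1])/2-ey*.0605, (P[2]+P[3])/2+ey*.0605,(P[2]+P[3])/2+ey*.026,(P[0]+P[1])/2-ey*.095)
E
```

```text
[[ 0.5411 -0.1293  0.034 ]
 [ 0.6159 -0.1219  0.034 ]
 [ 0.6271 -0.2458  0.034 ]
 [ 0.5542 -0.2516  0.034 ]]
0.07516261971998661 0.12438577856454144 5.180099646669055
[ 0.5839 -0.1859  0.034 ] [ 0.5852 -0.1884  0.034 ] [ 0.5883 -0.2228  0.034 ] [ 0.5871 -0.2202  0.034 ]
```

Request:
{"method": "jog_arm", "body": {"increments": [[[-0.021,0.012,0,0,0,0,230],[0,0,0.05,0,0,0,230],[0,0,0.08,0,0,0,230],[0,0,0.06,0,0,0,230],[0,0,0.02,0,0,0,230],[0,0,0,0,0,0,230],[0,0,0,0,0,0,230]]]}}

```text
clock: 28.7
tcp_pos: [0.5888, -0.2218, 0.059]
orientation: [0.0, 0.7, 0.714, 0.0]
wrist_force: [0.2, -0.2, -0.1]
finger_gap: 0.0188
grip_force: 27.9
```

Request:
{"method": "jog_arm", "body": {"increments": [[[0,0,0.005,0,0,0,230],[0,0,0.005,0,0,0,230],[0,0,0.004,0,0,0,230],[0,0,0,0,0,0,230],[0,0,0,0,0,0,230]]]}}

```text
clock: 29.2
tcp_pos: [0.5887, -0.2216, 0.0554]
orientation: [0.0, 0.7, 0.714, 0.0]
wrist_force: [0.9, 0.6, -0.7]
finger_gap: 0.019
grip_force: 28.0
```

Request:
{"method": "jog_arm", "body": {"increments": [[[0,0,0.004,0,0,0,230],[0,0,0,0,0,0,230],[0,0,0,0,0,0,230]]]}}

```text
clock: 29.5
tcp_pos: [0.5888, -0.2218, 0.0554]
orientation: [0.001, 0.7, 0.714, 0.0]
wrist_force: [-2.3, 0.8, 4.6]
finger_gap: 0.0193
grip_force: 29.0
```

Request:
{"method": "jog_arm", "body": {"increments": [[[0,0,0,0,0,0,120],[0,0,0,0,0,0,40],[0,0,0,0,0,0,0],[0,0,0,0,0,0,0],[0,0,-0.05,0,0,0,0],[0,0,-0.15,0,0,0,0],[0,0,-0.18,0,0,0,0],[0,0,-0.12,0,0,0,0],[0.127,-0.103,0,0,0,0,0],[0.127,-0.103,0,0,0,0,0],[0.127,-0.103,0,0,0,0,0],[0.127,-0.103,0,0,0,0,0],[0.127,-0.103,0,0,0,0,0],[0.127,-0.103,0,0,0,0,0],[0,0,0,0,0,0,0],[0,0,0,0,0,0,0],[0,0,0,0,0,0,0]]]}}

```text
clock: 31.2
tcp_pos: [0.4316, -0.0347, 0.1801]
orientation: [0.001, 0.7, 0.714, 0.001]
wrist_force: [-0.2, -0.0, 0.1]
finger_gap: 0.0854
grip_force: 0.0
```

```bash
python3 - <<'E'
from h import *
np.set_printoptions(precision=4,suppress=True)
c=cam('wrist'); save(c,'w10.png'); s=env.get_state(); print(s['tcp_pos'],s['finger_gap'],rot(s['orientation'])[:,:2])
for r in spotter.landmark_of('eyepiece','wrist')[:3]: print('eye',r['uv'],r['conf'],atz(c,r['uv'],0))
g=cv2.medianBlur(cv2.cvtColor(c['pixels'],cv2.COLOR_RGB2GRAY),3)
hc=cv2.HoughCircles(g,cv2.HOUGH_GRADIENT_ALT,1,3,param1=80,param2=.4,minRadius=22,maxRadius=50)
if hc is not None:
  for u,v,r in hc[0]: print(u,v,r,atz(c,[u,v],.055)[:2],atz(c,[u,v],.0)[:2])
E
```

```text
[ 0.4316 -0.0349  0.1798] 0.0854541932246383 [[-0.0187  0.9998]
 [ 0.9998  0.0187]
 [-0.0005  0.0016]]
eye [312.6, 190.4] 0.64 [ 0.4321 -0.0125  0.    ]
619.0 103.0 43.767456 [0.6134 0.0522] [0.6513 0.055 ]
630.0 96.0 43.44518 [0.619  0.0562] [0.6581 0.0599]
309.0 204.0 29.0125 [ 0.4294 -0.0126] [ 0.4295 -0.0231]
417.0 280.0 34.13957 [ 0.503  -0.0629] [ 0.5183 -0.0837]
606.0 115.0 30.647062 [0.6071 0.0452] [0.6437 0.0466]
560.0 64.0 36.835804 [0.574  0.0729] [0.6038 0.0799]
201.0 424.0 35.742558 [ 0.3517 -0.1811] [ 0.3358 -0.2261]
209.0 432.0 35.355263 [ 0.3573 -0.1882] [ 0.3426 -0.2347]
569.0 145.0 37.042084 [0.5882 0.0272] [0.6209 0.0249]
203.0 441.0 27.49693 [ 0.3523 -0.1965] [ 0.3366 -0.2447]
201.0 315.0 35.204826 [ 0.3565 -0.0914] [ 0.3417 -0.1181]
204.0 290.0 40.705883 [ 0.3595 -0.0729] [ 0.3453 -0.0957]
210.0 303.0 30.490593 [ 0.3631 -0.0823] [ 0.3496 -0.1071]
614.0 101.0 31.82777 [0.6101 0.0532] [0.6473 0.0562]
562.0 147.0 31.566801 [0.5842 0.026 ] [0.616  0.0234]
558.0 57.0 32.26865 [0.5721 0.0766] [0.6015 0.0844]
568.0 63.0 41.738945 [0.5786 0.0735] [0.6093 0.0807]
551.0 63
[... 1628 characters left out ...]
59 0.0843]
208.0 335.0 29.508295 [ 0.3606 -0.1067] [ 0.3465 -0.1365]
204.0 414.0 28.934065 [ 0.3544 -0.1722] [ 0.3391 -0.2154]
399.0 263.0 27.075073 [ 0.49   -0.0511] [ 0.5025 -0.0695]
408.0 366.0 33.40519 [ 0.5026 -0.1288] [ 0.5178 -0.1631]
204.0 290.0 29.288153 [ 0.3595 -0.0729] [ 0.3453 -0.0957]
162.0 393.0 27.37568 [ 0.3247 -0.1545] [ 0.3033 -0.1941]
557.0 156.0 25.520443 [0.5821 0.0205] [0.6135 0.0168]
119.0 404.0 27.535301 [ 0.2923 -0.1645] [ 0.2642 -0.2062]
428.0 300.0 23.454775 [ 0.5119 -0.0773] [ 0.5289 -0.1011]
430.0 283.0 26.496641 [ 0.512  -0.0649] [ 0.5291 -0.0861]
464.0 385.0 26.261131 [ 0.5448 -0.1438] [ 0.5686 -0.1812]
184.0 347.0 24.683487 [ 0.3432 -0.1164] [ 0.3256 -0.1482]
```

View pics/w10.png

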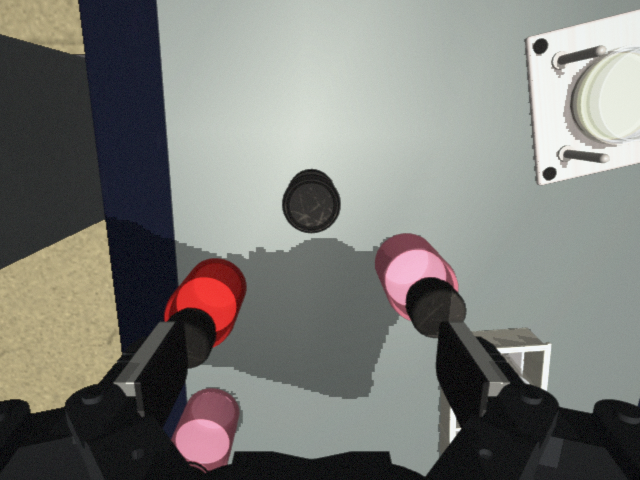

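Request:
{"method": "jog_arm", "body": {"increments": [[[0.09,0.002,0,0,0,0,0],[0,0,0.18,0,0,0,0],[0,0,0.18,0,0,0,0],[0,0,0.15,0,0,0,0],[0,0,0.07,0,0,0,0],[0,0,0.022,0,0,0,0],[0,0,0,0,0,0,0],[0,0,0,0,0,0,200],[0,0,0,0,0,0,200],[0,0,0,0,0,0,200],[0,0,0,0,0,0,200],[0,0,0,0,0,0,200],[0,0,0,0,0,0,200]]], "force": 40}}

```text
clock: 32.6
tcp_pos: [0.4313, -0.0118, 0.0299]
orientation: [0.001, 0.7, 0.714, 0.001]
wrist_force: [-1.2, -0.8, 6.1]
finger_gap: 0.036
grip_force: 39.5
```

Request:
{"method": "jog_arm", "body": {"increments": [[[0,0,-0.04,0,0,0,200],[0,0,-0.15,0,0,0,200],[0,0,-0.19,0,0,0,200],[0,0,-0.18,0,0,0,200],[0.15,0.085,0,0,0,0,200],[0.15,0.085,0,0,0,0,200],[0.15,0.085,0,0,0,0,200],[0.15,0.085,0,0,0,0,200],[0.15,0.085,0,0,0,0,200],[0.15,0.085,0,0,0,0,200],[0.15,0.085,0,0,0,0,200],[0,0,0,0,0,0.04,200],[0,0,0,0,0,0.04,200],[0,0,0,0,0,0,200],[0,0,0,0,0,0,200],[0,0,0,0,0,0,200]]]}}

```text
clock: 34.2
tcp_pos: [0.5739, 0.2535, 0.1692]
orientation: [0.0, 0.784, 0.621, 0.0]
wrist_force: [0.3, -0.2, -1.0]
finger_gap: 0.036
grip_force: 40.5
```

```bash
python3 - <<'E'
from h import *
np.set_printoptions(precision=4,suppress=True)
c=cam('wrist'); save(c,'w11.png'); s=env.get_state(); print(s['tcp_pos'],s['finger_gap'],rot(s['orientation'])[:,:2])
for r in spotter.landmark_of('eyepiece_stand','wrist')[:1]: print(r['uv'],r['conf'],atz(c,r['uv'],0))
for r in spotter.cut_out('eyepiece_stand','wrist')[:1]:
  k=max(cv2.findContours(r['region'].astype(np.uint8),0,1)[0],key=cv2.contourArea); p=cv2.approxPolyDP(cv2.convexHull(k),5,True)[:,0]
  for q in p: print(q,atz(c,q.astype(float),.028))
for q in ([192,177],): 
  t=cam('top'); print('pocket rough',atz(t,q,.02))
E
```

```text
[0.574  0.2535 0.1692] 0.035895603331165316 [[ 0.2287  0.9735]
 [ 0.9735 -0.2287]
 [ 0.0003  0.0003]]
[332.5, 183.6] 0.62 [0.5952 0.2782 0.    ]
[376  62] [0.6367 0.3493 0.028 ]
[397 283] [0.6245 0.2026 0.028 ]
[353 290] [0.5928 0.2045 0.028 ]
[296 263] [0.5578 0.2337 0.028 ]
[268  78] [0.5696 0.3555 0.028 ]
pocket rough [0.6002 0.3189 0.02  ]
```

View pics/w11.png

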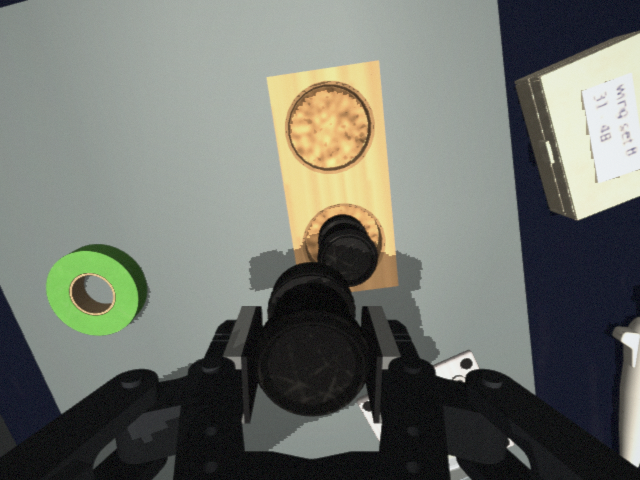

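The empty pocket's rim is a circle centred near (330,126). The fixed twin stands at about (347,250) and the held eyepiece at (310,360).

```bash
python3 - <<'E'
from h import *
np.set_printoptions(precision=4,suppress=True)
c=cam('wrist'); s=env.get_state(); Rt=rot(s['orientation'])
p=atz(c,[330.5,126],.028); print('rim',p)
A,B,C=[atz(c,q,.028) for q in([268,77.5],[380,61],[397,285])]
ey=(B-C)/np.linalg.norm(B-C); print(np.linalg.norm(A-B),np.linalg.norm(B-C),ey,'pocket by edges',(A+B)/2-.036*ey)
t=(p+(A+B)/2-.036*ey)/2
print(t,'tool delta units',Rt.T@(t-s['tcp_pos'])/.25)
E
```

```text
rim [0.6015 0.3186 0.028 ]
0.06979739924206524 0.14885295263035248 [0.1022 0.9948 0.    ] pocket by edges [0.601  0.3167 0.028 ]
[0.6012 0.3177 0.028 ] tool delta units [0.2747 0.0468 0.564 ]
```

Request:
{"method": "jog_arm", "body": {"increments": [[[0.1,0.017,0,0,0,0,200],[0.1,0.017,0,0,0,0,200],[0.076,0.013,0,0,0,0,200],[0,0,0,0,0,0,200],[0,0,0.1,0,0,0,200],[0,0,0.15,0,0,0,200],[0,0,0.15,0,0,0,200],[0,0,0.08,0,0,0,200],[0,0,0.03,0,0,0,200],[0,0,0.01,0,0,0,200],[0,0,0,0,0,0,200],[0,0,0,0,0,0,200]]]}}

```text
clock: 35.65
tcp_pos: [0.6024, 0.3184, 0.0404]
orientation: [0.0, 0.784, 0.621, 0.001]
wrist_force: [0.3, 0.5, -1.6]
finger_gap: 0.036
grip_force: 40.6
```

Request:
{"method": "jog_arm", "body": {"increments": [[[0,0,0.005,0,0,0,200],[0,0,0.004,0,0,0,200],[0,0,0.004,0,0,0,200],[0,0,0,0,0,0,200],[0,0,0,0,0,0,200]]]}}

```text
clock: 36.15
tcp_pos: [0.6021, 0.3186, 0.0379]
orientation: [0.0, 0.784, 0.621, 0.001]
wrist_force: [-2.8, -1.0, 8.6]
finger_gap: 0.0357
grip_force: 41.4
```

Contact. Release, retreat, and check everything in one composite.

Request:
{"method": "jog_arm", "body": {"increments": [[[0,0,0,0,0,0,120],[0,0,0,0,0,0,40],[0,0,0,0,0,0,0],[0,0,0,0,0,0,0],[0,0,-0.05,0,0,0,0],[0,0,-0.15,0,0,0,0],[0,0,-0.18,0,0,0,0],[0,0,-0.18,0,0,0,0],[-0.05,-0.15,-0.05,0,0,0,0],[-0.05,-0.18,0,0,0,0,0],[-0.05,-0.18,0,0,0,0,0],[-0.05,-0.1,0,0,0,0,0],[0,0,0,0,0,0,0],[0,0,0,0,0,0,0]]]}}

```text
clock: 37.55
tcp_pos: [0.4416, 0.3049, 0.1894]
orientation: [0.0, 0.784, 0.621, 0.001]
wrist_force: [0.4, -0.1, -0.3]
finger_gap: 0.0853
grip_force: 0.0
```

```bash
python3 - <<'E'
from h import *
s=cam('scene')['pixels'][150:400,200:500]; t=cam('top')['pixels'][140:340,130:510]
k=lambda a,w:cv2.resize(a,(w,int(a.shape[0]*w/a.shape[1])),interpolation=cv2.INTER_CUBIC)
a,b=k(s,330),k(t,465); h=max(a.shape[0],b.shape[0])
o=np.zeros((h,795,3),np.uint8); o[:a.shape[0],:330]=a; o[:b.shape[0],330:]=b
cv2.imwrite('pics/end.png',o[...,::-1]); print(env.get_state()['tcp_pos'],env.get_state()['clock'])
E
```

```text
[0.44274367 0.30493673 0.18877954] 37.65
```

View pics/end.png

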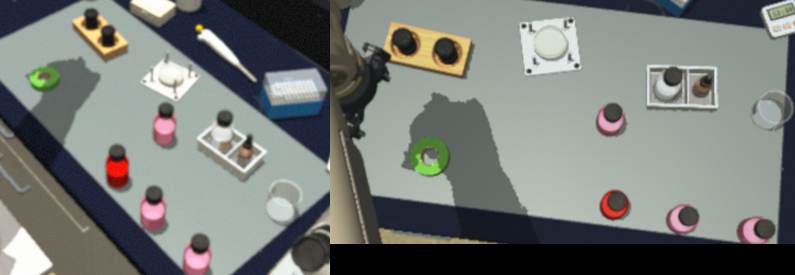

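Everything is in place: both eyepieces stand upright in the stand at (405,42) and (447,52), and the dish stack is in the rack at (550,43). The bottle and dropper are in the caddy at (670,85) and (703,87). The tape and beaker haven't moved.

```bash
python3 -c "
from workcell import ticket
print(ticket.hand_in())"
```

```text
the job is handed in; nothing more can be done
None
```

The job is done and handed in at about 38 s on the robot's clock: both dishes stacked in the rack, the bottle and dropper in their caddy bays and the eyepiece in the empty pocket, each lowered until it touched before release; the final picture shows them upright and the beaker and tape where they were.

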